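# Space the reference tile off its thin stop and hold it there

### The arm

A 6-joint arm with a two-finger parallel gripper is mounted at the origin on a cart in front of the work surface, level with it; the furniture and walls round the work are solid. World frame = base frame: x ahead of the robot, y to its left, z up, the work surface at z = 0. Lengths are in m, angles in degrees, forces in N, time in s.
With the tool pointing down it reaches from about 0.25 to 0.725 m from the base axis. Payload 4 kg.
Tool frame: the origin (TCP) lies on the centre line of the jaws, within the pads' length; the fingertips stand 22 mm ahead of it and the grasp point (between the pads) lies 3 mm ahead of it (robot.tip_extent is the distance from the TCP to the fingertips, in m); z points along the fingers, y is the line along which they close (so a half turn about z gives the same grasp; the last joint's range is limited). The gripper opens to 85 mm and grips with 20 to 120 N. Pads are 22 mm wide; open, the fingers measure 114 mm over their backs; the gripper's body (76 mm by 85 mm) begins 54 mm behind the grasp point. The pads swing forward as they close: fully open they stand 13 mm farther back than shut.
Start: joints at [-68.182, 13.785, 0.286, 76.501, 0, 90], TCP at [0.186, -0.464, 0.218] pointing down, gripper open.
Joint ranges: [-155.79, 155.79], [-60.16, 107.12], [-62.33, 73.08], [-114, 123.19], [-81.49, 82.49], [-180, 180]. Speed limits (degrees/s): [159.86, 159.86, 180, 180, 180, 180].

### API

Orientations are given as [roll, pitch, yaw] about the fixed x, y, z axes, in that order (R = Rz(yaw) Ry(pitch) Rx(roll)).
In Python, from plant import robot gives the robot as it stands.
- The arm moves only by the shell command python3 -m crank 'ROWS' [OPENING] [FORCE]. ROWS is JSON, a list of rows, each a list of 6 numbers: the shift along the tool's x, y, z in m, then the turn, a rotation vector about the tool's x, y, z in degrees. A call has 1 to 5 rows; each row shifts and turns the commanded pose from where the row before left it, along the tool's axes as they then stand; what a row does not reach is not made up. A row lasts 1/12 s, in which the tool goes at most 41.7 mm and 7.16 degrees, less where a joint would pass 70% of its speed; a pose out of reach is approached as far as the arm can. A call is refused whole if a number of a shift passes 0.0417 or a number of a turn 7.16, either way. A call with a gripper value outside its range is refused whole. OPENING is the closure, from 0 (fully open) to 1 (shut), set as the call begins (- or left out, the last holds). The fingers move at their own pace and stop on an object; FORCE is the grip in N (left out, the last holds). Time passes only in rows, so rows that do not move let the fingers close. It gives the time, the measured TCP pose, the force, the opening and the grip force at its end, in the units of the state.
- robot.observe(): the state, without advancing time (a new reading comes with each control period).
- robot.get_image(name): name is "scene" or "top" or "wrist"; returns the picture (420x560x3 uint8, red, green, blue); there is no depth.
- robot.get_calibration(name): a dict with "fx", "fy", "cx", "cy" (pixels), "R" (3x3) and "t" (3): a world point X has camera coordinates R X + t. Camera axes: x right, y down, z forward; pixel columns grow to the right and rows downward; lengths in m; the calibration is good to about 2 mm. A picture is of the moment at which its call begins: read the wrist's pose just before it. get_calibration takes no time and is no camera call; for the wrist camera it gives the pose at the moment of the call.
- robot.finish_job(): hands the job in; it is judged then, once.
Trained networks look in the newest picture that a camera, given by its name, has taken for a name from the list of things; names that differ only in an ending like _2 or _b are one class to them, and where a whole thing is asked for, a point or a joint stands for the part that bears it (a point fixed in the world has none). Each returns a list of dicts, best first, with "confidence" (0 to 1); they miss things now and then, are a little off and sometimes report something else, mostly with a low value. They report only what shows in the picture. A call takes as long as a camera call. They do not tell look-alikes from the thing itself.
- robot.recognise(thing, camera): "bbox" ([left, top, right, bottom] in pixels, round what is visible of it).
The state is a dict: "time": time; "joints": joint angles; "joint_vel": joint speeds; "joint_torque": joint torques, N m; "eef_pos": TCP position; "tool_rot": TCP orientation; "force": force on the tool from outside, world axes, zero at the start; "torque": the same for the moment, N m; "finger_gap": opening from 0.0 (shut) to 1.0 (fully open); "grasp_force": force on a finger pad.
Only numpy, scipy, OpenCV 4.12 (cv2) and the standard library are available. Lean on these libraries where they do the work, as an engineer would, in place of code of your own. Each camera call takes 0.05 s, during which the arm holds its last target. There are 200 camera calls.

### The job

The white reference tile lies in the reading nest with a gap at either end, and only the gap beside the thin end stop is wide enough for the grey spacer. Stand the spacer upright in that wide gap, down on the nest floor, and let go of it (never force it against the thick end stop); then use the black grip bar to slide the tile along the nest until the spacer is squeezed flush between tile and thin stop. Finish while holding the tile pressed firmly like that, without letting go, and leave the forceps, the tally counter and the pen where they lie.

Things in the scene. Friction and masses are not known exactly. Their poses are not given: they have to be found in the camera images.
- nest: Fixed grey-painted metal reading nest, a base plate 96 (x) x 224 (y) mm; origin: centre of its underside on the bench. Its channel floor is 12 mm above the origin, 64 mm wide in x, running along the nest's y; a rail 12 mm wide (x from 32 to 44 mm either side) and 8 mm tall above the floor runs along each side. Its yaw differs each time.
- thin_stop: Thin end stop, fixed across the channel near one end of the nest (either the +y or the -y end): aluminium block 60 (x) x 10 (y) x 20 (z) mm with two screws; origin: centre of its underside on the nest floor, 82 mm from the nest's centre; axes parallel to the nest's. The gap between it and the tile is 25 to 29 mm at the start.
- thick_stop: Thick end stop, fixed across the channel at the other end: same, but 34 mm thick in y; origin: centre of its underside, 82 mm from the nest's centre. The gap between it and the tile is 13 to 17 mm at the start, too narrow for the spacer.
- tile: Loose reference tile on the nest floor between the stops: white ceramic on a metal carrier, 60 (x) x 100 (y) x 16 (z) mm, about 0.35 kg; origin: centre of its underside. On top stands a black grip bar 14 (x) x 40 (y) mm, centred, from 16 to 46 mm above the origin. It has 2 mm of play to each rail and slides along the channel (y) against a few newtons of friction (more if pressed down); a push of 10 to 20 N at the end is ample.
- spacer: Loose grey plastic spacer standing on the bench to the left, about 0.12 kg: a foot 44 (x) x 20 (y) x 26 (z) mm with a centred grip stem 24 (x) x 16 (y) mm on top of it, from 26 to 60 mm above the origin; origin: centre of its underside. It fits the gap with its 20 mm thickness (y) along the nest's y, either way round; fingers that close along the nest's x do not meet the tile's grip bar there.
- forceps: Bystander: metal forceps, 125 mm long (y), 9 mm high, lying on the bench; origin: centre of the underside.
- tally_counter: Bystander: hand tally counter, 35x45x57 mm; origin: centre of the underside.
- pen: Bystander: marker pen, 135 mm long (y), 16 mm high, lying on the bench; origin: centre of the underside.
Things that resemble listed ones, but are neither listed nor needed, are in the scene too. Leave any red or yellow look-alike of the spacer alone.

How it is judged:
By the outcome, as a careful person would: the job done as asked, in the order asked, and still so for the second after the job is handed in, while the arm keeps its last pose, push and grip.
It also fails if it takes over 51 s, if anything falls off the work surface, if the arm or the gripper's body presses on something with over 40 N, if the wrist force passes 120 N, or if a joint passes its speed limit or range.

## Working session

There is one attempt and no reset: what is moved stays moved. The work goes in short steps, Python scripts to look and compute and a shell command to move; the robot and the scene stay as the last step left them, time stands still between calls to the robot, and variables do not carry over. Pictures are saved under pics/ and viewed, at most 10 in all, crops included, and the job is handed in when it is done.

```bash
ls; mkdir -p pics; python3 - <<'E'
from plant import robot
import cv2,numpy as np
o=robot.observe();print(o)
for c in("top","scene"):
    im=robot.get_image(c);cv2.imwrite(f"pics/{c}0.png",im[:,:,::-1])
    for t in("nest","thin_stop","thick_stop","tile","spacer"):
        print(c,t,[(np.round(d["bbox"]).tolist(),round(d["confidence"],2)) for d in robot.recognise(t,c)][:4])
    k=robot.get_calibration(c);print(k)
E
```

```text
pics
{'time': 0.0, 'joints': array([-6.81790255e+01,  1.38328022e+01,  2.15061194e-01,  7.65032089e+01,
       -1.82558335e-03,  9.00002308e+01]), 'joint_vel': array([ 0.00399491,  0.05606276,  0.01581953, -0.00226283,  0.06930021,
       -0.07660961]), 'joint_torque': array([ 1.20371278e-03, -3.72320688e+01,  2.52407080e+01,  1.69333880e-02,
        2.11521324e-04, -3.35747728e-06]), 'eef_pos': array([ 0.18559888, -0.4635653 ,  0.21661672]), 'tool_rot': array([-1.79879050e+02,  1.82606645e-03,  2.18207475e+01]), 'force': array([ 0.7695042 ,  0.03385719, -0.34208169]), 'torque': array([-0.01221059, -0.02733324,  0.01944726]), 'grasp_force': 0.0, 'finger_gap': 0.9989818250176422}
top nest [([312.0, 207.0, 418.0, 254.0], 0.94)]
top thin_stop [([328.0, 216.0, 333.0, 243.0], 0.44)]
top thick_stop [([397.0, 218.0, 415.0, 251.0], 0.56)]
top tile [([344.0, 215.0, 395.0, 244.0], 0.6)]
top spacer [([230.0, 278.0, 246.0, 298.0], 0.75), ([199.0, 243.0, 218.0, 268.0], 0.73), ([235.0, 241.0, 247.0, 260.0], 0.61), ([168.0, 248.0, 190.0, 260.0], 0.51)]
{'fx': 406.8882205334926, 'fy': 406.8882205334
[... 346 characters left out ...]
 thin_stop [([286.0, 204.0, 306.0, 217.0], 0.77), ([325.0, 182.0, 349.0, 194.0], 0.49)]
scene thick_stop [([324.0, 184.0, 350.0, 196.0], 0.8)]
scene tile [([294.0, 185.0, 340.0, 213.0], 0.67), ([299.0, 238.0, 345.0, 264.0], 0.39)]
scene spacer [([233.0, 244.0, 256.0, 275.0], 0.86), ([283.0, 240.0, 303.0, 274.0], 0.68), ([206.0, 256.0, 228.0, 291.0], 0.65), ([253.0, 222.0, 274.0, 258.0], 0.63)]
{'fx': 540.0953411903862, 'fy': 540.0953411903862, 'cx': 270.93131582421574, 'cy': 211.71390460296428, 'R': array([[-0.79585074, -0.60547805,  0.00423438],
       [-0.24825888,  0.31992133, -0.91434013],
       [ 0.5522582 , -0.72872949, -0.40492493]]), 't': array([0.53606408, 0.10368926, 1.06303535])}
```

```bash
python3 - <<'E'
import cv2
a=cv2.imread("pics/top0.png")[180:320,150:430];cv2.imwrite("pics/topc.png",cv2.resize(a,(800,400),interpolation=cv2.INTER_CUBIC))
E
```

```text
(no output)
```

View pics/topc.png

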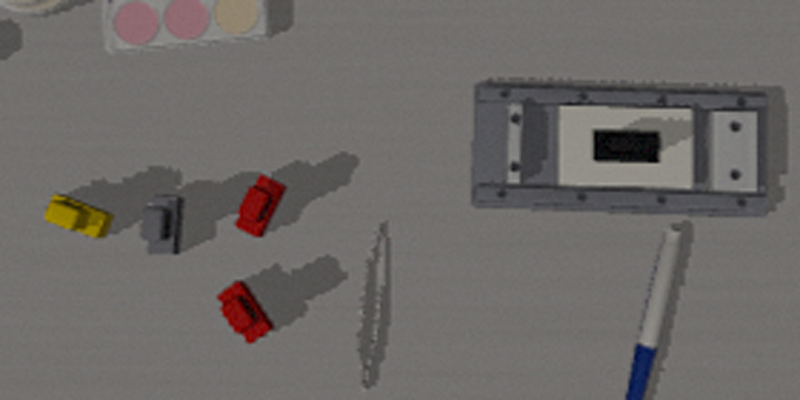

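View pics/scene0.png

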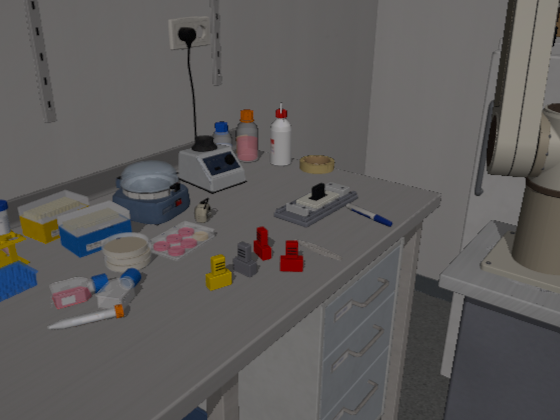

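The grey spacer is at about crop (163,223), which is top px (207,258). It has red and yellow look-alikes around it. The nest is on the right with its thin stop at the left end (+y), top px (330,230), and the thick stop at the right end.

```bash
cat >h.py <<'E'
from plant import robot
import numpy as np,cv2
from scipy.spatial.transform import Rotation as Ro
def back(k,u,v,z):
    R,t=np.array(k["R"]),np.array(k["t"]);c=-R.T@t
    d=R.T@np.array([(u-k["cx"])/k["fx"],(v-k["cy"])/k["fy"],1]);return c+d*(z-c[2])/d[2]
def proj(k,X):
    p=(np.array(k["R"])@np.atleast_2d(X).T).T+k["t"];return np.c_[k["fx"]*p[:,0]/p[:,2]+k["cx"],k["fy"]*p[:,1]/p[:,2]+k["cy"]]
def tool():
    o=robot.observe();return o["time"],np.round(o["eef_pos"],4),np.round(Ro.from_euler("xyz",o["tool_rot"],degrees=True).as_matrix(),3)
def delta(x,y,z,yawline=None):
    """shift in tool axes to a world TCP; turn about tool z to put closing line at world yaw (mod 180)"""
    o=robot.observe();R=Ro.from_euler("xyz",o["tool_rot"],degrees=True).as_matrix()
    s=R.T@(np.array([x,y,z])-o["eef_pos"]);a=None
    if yawline is not None:
        cur=np.degrees(np.arctan2(R[1,1],R[0,1]));a=-((yawline-cur+90)%180-90)
    print("shift",np.round(s,4),"turn z",a,"j6",round(o["joints"][5],1))
E
python3 - <<'E'
from h import *
k=robot.get_calibration("top")
f=lambda a,b,z:np.round(back(k,150+a*.35-.3,180+b*.35-.3,z),4)
print("spacer stem",f(158,220,.06),"foot",f(163,223,.02), f(145,200,.026),f(147,252,.026))
for n,a,b,z in [("thin",515,143,.032),("thick",735,150,.032),("thinscr",515,118,.032),("thinscr",515,167,.032),("ts",736,126,.032),("ts",736,175,.032),("bar",627,146,.058),("rTL",478,85,.02),("rTR",768,97,.02),("rBL",475,207,.02),("rBR",768,213,.02)]: print(n,f(a,b,z))
w=robot.get_calibration("wrist");o=robot.observe();print(tool());R=Ro.from_euler("xyz",o["tool_rot"],degrees=True).as_matrix()
print("cam in tool",R.T@(-np.array(w["R"]).T@w["t"]-o["eef_pos"]), (np.array(w["R"])@R).round(3),w["fx"],w["cx"],w["cy"])
delta(.43,.15,.2,0)
E
```

```text
spacer stem [0.4503 0.3755 0.06  ] foot [0.4489 0.3805 0.02  ] [0.466  0.3933 0.026 ] [0.4272 0.3906 0.026 ]
thin [0.5086 0.1153 0.032 ]
thick [ 0.5034 -0.0484  0.032 ]
thinscr [0.5274 0.1151 0.032 ]
thinscr [0.4906 0.1155 0.032 ]
ts [ 0.5214 -0.0498  0.032 ]
ts [ 0.4848 -0.0485  0.032 ]
bar [0.5042 0.0365 0.058 ]
rTL [0.554 0.142 0.02 ]
rTR [ 0.5448 -0.0781  0.02  ]
rBL [0.4612 0.1449 0.02  ]
rBR [ 0.457  -0.0747  0.02  ]
(0.6, array([ 0.1858, -0.4642,  0.2176]), array([[ 0.928,  0.372,  0.   ],
       [ 0.372, -0.928, -0.   ],
       [-0.   ,  0.   , -1.   ]]))
cam in tool [ 7.56126322e-02 -8.84417465e-05 -1.56405087e-01] [[-0.     1.    -0.001]
 [-0.955 -0.    -0.298]
 [-0.298  0.001  0.955]] 295.04569622315705 280.3586797660076 202.44014333277443
shift [ 0.455  -0.4794  0.0175] turn z -68.18053622034057 j6 90.0
```

```bash
T='[[0,0,0,0,0,-6.8],[0,0,0,0,0,-6.8],[0,0,0,0,0,-6.8],[0,0,0,0,0,-6.8],[0,0,0,0,0,-6.8]]'; python3 -m crank '[[0,0,0,0,0,-6.8],[0,0,0,0,0,-6.8],[0,0,0,0,0,-6.8],[0,0,0,0,0,-6.8],[0,0,0,0,0,-6.8]]'; python3 -m crank '[[0,0,0,0,0,-6.8],[0,0,0,0,0,-6.8],[0,0,0,0,0,-6.8],[0,0,0,0,0,-6.8],[0,0,0,0,0,-6.8]]'; python3 -m crank '[[0,0,0,0,0,0]]'; python3 - <<'E'
from h import *
print(tool());delta(.45,.378,.20,0)
E
```

```text
time: 1.02
eef_pos: [0.1858, -0.4642, 0.2176]
tool_rot: [180.0, 0.0, 56.2]
force: [1.1, 0.0, -0.1]
finger_gap: 0.997
grasp_force: 0.0
time: 1.43
eef_pos: [0.1858, -0.4642, 0.2175]
tool_rot: [180.0, 0.0, 90.2]
force: [-0.2, 0.5, 0.4]
finger_gap: 1.002
grasp_force: 0.0
time: 1.52
eef_pos: [0.1858, -0.4642, 0.2175]
tool_rot: [180.0, 0.0, 89.9]
force: [0.3, -0.1, -0.2]
finger_gap: 1.0
grasp_force: 0.0
(1.5167, array([ 0.1858, -0.4642,  0.2175]), array([[ 0.001,  1.   ,  0.   ],
       [ 1.   , -0.001, -0.   ],
       [-0.   ,  0.   , -1.   ]]))
shift [0.8425 0.2631 0.0175] turn z -0.07333465836194364 j6 21.9
```

```bash
python3 -m crank '[[0.034,0.012,0,0,0,0],[0.034,0.012,0,0,0,0],[0.034,0.012,0,0,0,0],[0.034,0.012,0,0,0,0],[0.034,0.012,0,0,0,0]]'; python3 -m crank '[[0.034,0.012,0,0,0,0],[0.034,0.012,0,0,0,0],[0.034,0.012,0,0,0,0],[0.034,0.012,0,0,0,0],[0.034,0.012,0,0,0,0]]' >/dev/null;  python3 -m crank '[[0.034,0.011,0,0,0,0],[0.034,0.011,0,0,0,0],[0.034,0.011,0,0,0,0],[0.034,0.011,0,0,0,0],[0.034,0.011,0,0,0,0]]' ;  python3 -m crank '[[0.034,0.01,0,0,0,0],[0.034,0.01,0,0,0,0],[0.034,0.01,0,0,0,0],[0.034,0.01,0,0,0,0],[0.034,0.01,0,0,0,0]]'; python3 -m crank '[[0.034,0.01,0,0,0,0],[0.034,0.01,0,0,0,0],[0.034,0.01,0,0,0,0],[0.034,0.005,0,0,0,0],[0,0,0,0,0,0]]'
python3 - <<'E'
from h import *
print(tool());delta(.45,.378,.20,0)
im=robot.get_image("wrist");cv2.imwrite("pics/w1.png",im[:,:,::-1]);k=robot.get_calibration("wrist");np.save("k1.npy",k,allow_pickle=True)
print([(np.round(d["bbox"]).tolist(),round(d["confidence"],2)) for d in robot.recognise("spacer","wrist")])
E
```

```text
time: 1.93
eef_pos: [0.2465, -0.2929, 0.2175]
tool_rot: [180.0, 0.0, 89.6]
force: [0.0, 0.1, 0.5]
finger_gap: 1.003
grasp_force: 0.0
time: 2.77
eef_pos: [0.3627, 0.0471, 0.2179]
tool_rot: [179.9, -0.0, 89.6]
force: [0.5, -1.9, -0.3]
finger_gap: 0.999
grasp_force: 0.0
time: 3.18
eef_pos: [0.4131, 0.2171, 0.2176]
tool_rot: [180.0, -0.0, 89.7]
force: [0.7, -1.1, 0.5]
finger_gap: 0.998
grasp_force: 0.0
time: 3.6
eef_pos: [0.449, 0.3566, 0.2161]
tool_rot: [180.0, -0.1, 89.9]
force: [0.1, -0.7, -0.2]
finger_gap: 1.004
grasp_force: 0.0
(3.6, array([0.449 , 0.3566, 0.2161]), array([[ 0.001,  1.   ,  0.   ],
       [ 1.   , -0.001,  0.002],
       [ 0.002,  0.   , -1.   ]]))
shift [0.0213 0.001  0.0161] turn z -0.08478805402084788 j6 128.5
[([275.0, 199.0, 313.0, 235.0], 0.84), ([210.0, 190.0, 244.0, 225.0], 0.81), ([268.0, 76.0, 298.0, 123.0], 0.61), ([260.0, 146.0, 298.0, 170.0], 0.59)]
```

View pics/w1.png

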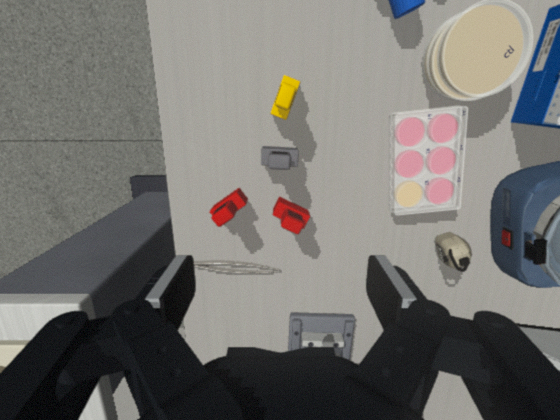

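```bash
python3 - <<'E'
from h import *
a=cv2.imread("pics/w1.png")[132:182,245:315];cv2.imwrite("pics/w1c.png",cv2.resize(a,(700,500),interpolation=cv2.INTER_CUBIC))
E
```

```text
(no output)
```

View pics/w1c.png

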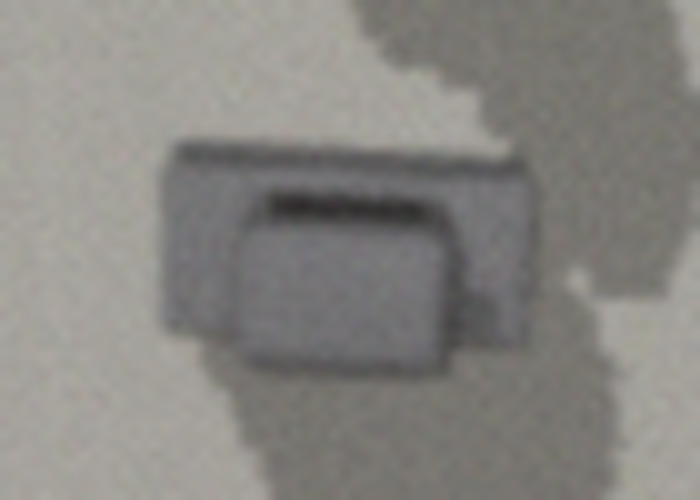

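The grey spacer's stem top is centred at wrist px (278.6,161.0), with its long axis about 2° clockwise. The nearest red block is 60 px away.

```bash
python3 - <<'E'
from h import *
k=np.load("k1.npy",allow_pickle=True).item()
f=lambda a,b,z:back(k,245+a/10-.5,132+b/10-.5,z)
print(f(341,295,.06))
c=[f(*p,.06) for p in((240,222),(445,230),(440,370),(240,358))];print(np.round(c,4),np.linalg.norm(c[0]-c[1]),np.linalg.norm(c[1]-c[2]))
c=[f(*p,.026) for p in((172,160),(527,172),(527,345),(168,332))];print(np.round(c,4),np.mean(c,0),np.linalg.norm(c[0]-c[1]))
d=c[1]-c[0]+c[2]-c[3];print(np.degrees(np.arctan2(d[1],d[0])))
x,y=f(341,295,.06)[:2]
delta(x,y,.049,-2.0)
E
```

```text
[0.44607608 0.3781759  0.06      ]
[[0.4354 0.3859 0.06  ]
 [0.4571 0.385  0.06  ]
 [0.4567 0.3701 0.06  ]
 [0.4352 0.3714 0.06  ]] 0.02166362291835584 0.014964473190542312
[[0.4263 0.3884 0.026 ]
 [0.4676 0.3869 0.026 ]
 [0.4679 0.3666 0.026 ]
 [0.4254 0.3682 0.026 ]] [0.4467618  0.37750617 0.026     ] 0.04133830477362025
-2.132839423237482
shift [ 0.0264 -0.0019  0.1675] turn z 1.8057771615242046 j6 128.4
```

```bash
python3 -m crank '[[0.0264,-0.0015,0.02,0,0,1.8],[0,0,0.036,0,0,0],[0,0,0.036,0,0,0],[0,0,0.03,0,0,0],[0,0,0.01,0,0,0]]'; python3 -m crank '[[0,0,0.018,0,0,0],[0,0,0.012,0,0,0],[0,0,0.003,0,0,0],[0,0,0,0,0,0]]'; python3 - <<'E'
from h import *
delta(.4465,.378,.05,-2)
E
```

```text
time: 4.12
eef_pos: [0.4441, 0.3736, 0.0809]
tool_rot: [-179.6, 0.4, 87.9]
force: [-0.2, -0.4, -1.0]
finger_gap: 0.999
grasp_force: 0.0
time: 4.45
eef_pos: [0.447, 0.3764, 0.0528]
tool_rot: [-180.0, 0.0, 87.9]
force: [-0.5, 0.3, 1.4]
finger_gap: 0.999
grasp_force: 0.0
shift [ 0.0016 -0.0005  0.0028] turn z -0.0847749555507562 j6 132.2
```

```bash
python3 -m crank '[[0.0015,0,0.001,0,0,0],[0,0,0,0,0,0],[0,0,0,0,0,0],[0,0,0,0,0,0],[0,0,0,0,0,0]]' 1 45; python3 -m crank '[[0,0,0,0,0,0],[0,0,0,0,0,0],[0,0,0,0,0,0],[0,0,0,0,0,0]]'; python3 -m crank '[[0,0,-0.005,0,0,0],[0,0,-0.03,0,0,0],[0,0,-0.035,0,0,0],[0,0,-0.035,0,0,0],[0,0,-0.01,0,0,0]]';python3 - <<'E'
from h import *
im=robot.get_image("wrist");cv2.imwrite("pics/w2.png",im[:,:,::-1])
print(tool())
delta(.513,.12,.17,-1.8)
E
```

```text
time: 4.87
eef_pos: [0.4473, 0.3792, 0.0522]
tool_rot: [180.0, -0.0, 88.0]
force: [-0.2, -0.2, -0.6]
finger_gap: 0.296
grasp_force: 0.0
time: 5.2
eef_pos: [0.447, 0.3789, 0.0515]
tool_rot: [-180.0, 0.0, 88.0]
force: [-1.1, 0.3, -0.4]
finger_gap: -0.001
grasp_force: 0.0
time: 5.62
eef_pos: [0.4494, 0.3809, 0.1731]
tool_rot: [179.6, -0.4, 88.0]
force: [1.6, 1.1, 0.4]
finger_gap: 0.0
grasp_force: 0.0
(5.6667, array([0.4498, 0.3812, 0.1733]), array([[ 0.035,  0.999,  0.009],
       [ 0.999, -0.035,  0.007],
       [ 0.007,  0.008, -1.   ]]))
shift [-0.2588  0.0722  0.0019] turn z -0.1874258505298343 j6 132.3
```

View pics/w2.png

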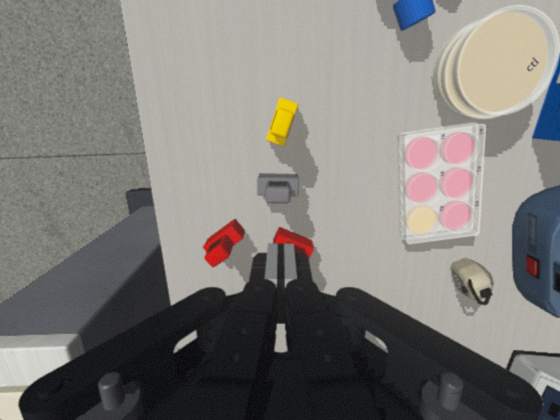

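```bash
python3 - <<'E'
from h import *
print(robot.tip_extent,tool())
o=robot.observe();R=Ro.from_euler("xyz",o["tool_rot"],degrees=True).as_matrix();p=o["eef_pos"]
tip=p+R[:,2]*.022
out=[]
for c,z in(("top",4),("scene",3)):
    im=robot.get_image(c)[:,:,::-1].copy();k=robot.get_calibration(c)
    big=cv2.resize(im,None,fx=z,fy=z,interpolation=cv2.INTER_CUBIC)
    for X,col in((tip,(0,255,0)),(p,(255,255,0)),((.4465,.378,.06),(0,0,255)),((.4465,.378,0),(255,0,255))):
        q=(proj(k,np.array(X))[0]+.5)*z;cv2.circle(big,tuple(int(v) for v in q),3,col,-1)
    q=(proj(k,np.array([.4465,.378,.06]))[0]*z).astype(int)
    print(c,proj(k,np.array([tip,p,[.4465,.378,.06]])).round(1).tolist())
    out.append(big[max(q[1]-350,0):max(q[1]-350,0)+500,q[0]-200:q[0]+200])
cv2.imwrite("pics/chk.png",np.hstack(out))
E
```

```text
0.022 (5.6667, array([0.4498, 0.3812, 0.1733]), array([[ 0.035,  0.999,  0.009],
       [ 0.999, -0.035,  0.007],
       [ 0.007,  0.008, -1.   ]]))
top [[190.9, 255.9], [187.8, 255.7], [203.7, 258.6]]
scene [[241.9, 198.2], [241.8, 186.8], [245.3, 243.2]]
```

View pics/chk.png

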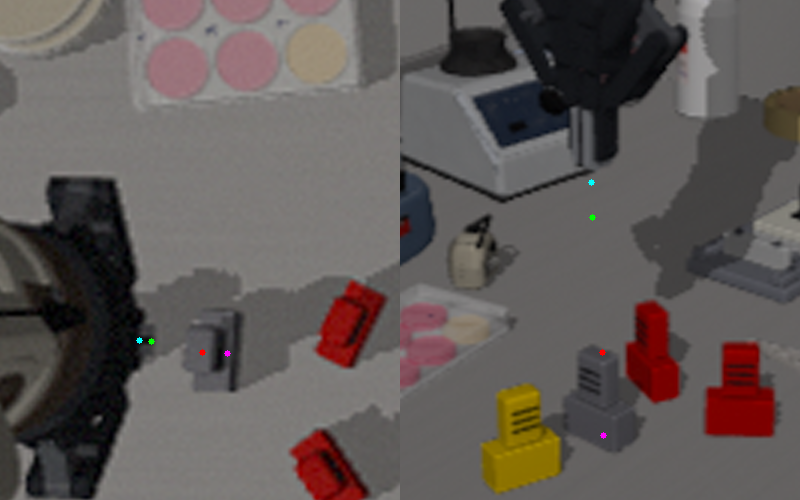

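The fingers closed just above the stem. In the scene camera the fingertips sit about 33 mm higher than the reported pose implies, so reported z reads low. I'll reopen, go lower and check from near.

```bash
python3 -m crank '[[-0.002,-0.003,0,0,0,0],[0,0,0,0,0,0],[0,0,0,0,0,0],[0,0,0,0,0,0],[0,0,0,0,0,0]]' 0 45; python3 -m crank '[[0,0,0.01,0,0,0],[0,0,0.035,0,0,0],[0,0,0.035,0,0,0],[0,0,0.025,0,0,0],[0,0,0.015,0,0,0]]'; python3 -m crank '[[0,0,0.01,0,0,0],[0,0,0.01,0,0,0],[0,0,0.003,0,0,0],[0,0,0,0,0,0]]'; python3 - <<'E'
from h import *
delta(.4465,.378,.02,-2)
o=robot.observe();R=Ro.from_euler("xyz",o["tool_rot"],degrees=True).as_matrix();p=o["eef_pos"]
im=robot.get_image("scene")[:,:,::-1].copy();k=robot.get_calibration("scene");z=4
b=cv2.resize(im,None,fx=z,fy=z,interpolation=cv2.INTER_CUBIC)
for X,col in((p+[0,0,.033],(255,255,0)),(p+[0,0,.011],(0,255,0)),([.4465,.378,.06],(0,0,255))):
    q=(proj(k,np.array(X))[0]+.5)*z;cv2.circle(b,tuple(int(v) for v in q),3,col,-1)
a=b[740:1160,800:1200]
w=cv2.resize(robot.get_image("wrist")[:,:,::-1],(400,300));w=cv2.copyMakeBorder(w,0,120,0,0,0)
cv2.imwrite("pics/chk2.png",np.hstack([a,w]))
E
```

```text
time: 6.18
eef_pos: [0.4436, 0.3767, 0.1655]
tool_rot: [-179.9, 0.1, 88.0]
force: [-0.1, 0.9, -0.4]
finger_gap: 0.709
grasp_force: 0.0
time: 6.6
eef_pos: [0.4418, 0.3751, 0.042]
tool_rot: [-179.7, 0.2, 88.0]
force: [-0.2, -0.9, 0.7]
finger_gap: 0.999
grasp_force: 0.0
time: 6.93
eef_pos: [0.4439, 0.3769, 0.023]
tool_rot: [-180.0, 0.0, 88.0]
force: [-0.3, -0.7, -0.4]
finger_gap: 1.0
grasp_force: 0.0
shift [0.0012 0.0026 0.003 ] turn z 0.017026959921210505 j6 132.3
```

View pics/chk2.png

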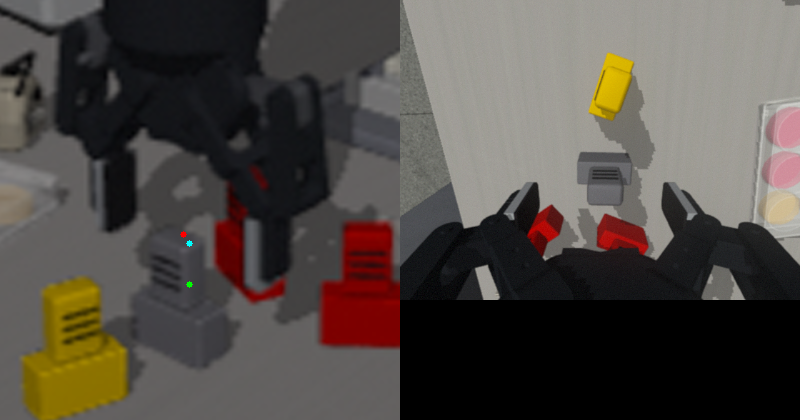

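The scene view shows the pads straddling the stem, at the height the 33 mm correction predicts. Closing.

```bash
python3 -m crank '[[0.001,0.0026,0.001,0,0,0],[0,0,0,0,0,0],[0,0,0,0,0,0],[0,0,0,0,0,0],[0,0,0,0,0,0]]' 1 45; python3 -m crank '[[0,0,0,0,0,0],[0,0,0,0,0,0]]'; python3 -m crank '[[0,0,-0.005,0,0,0],[0,0,-0.03,0,0,0],[0,0,-0.035,0,0,0],[0,0,-0.035,0,0,0],[0,0,-0.01,0,0,0]]';python3 -m crank '[[0,0,0,0,0,0]]';python3 - <<'E'
from h import *
print(tool())
delta(.512,.10,.14,-1.8)
E
```

```text
time: 7.45
eef_pos: [0.4468, 0.378, 0.0228]
tool_rot: [180.0, -0.0, 88.0]
force: [-0.5, 0.6, 0.3]
finger_gap: 0.3
grasp_force: 0.4
time: 7.62
eef_pos: [0.4468, 0.378, 0.0229]
tool_rot: [180.0, -0.0, 88.0]
force: [-0.7, -0.6, 2.5]
finger_gap: 0.273
grasp_force: 46.1
time: 8.03
eef_pos: [0.4489, 0.3799, 0.1436]
tool_rot: [179.6, -0.3, 88.0]
force: [0.8, -0.1, -0.2]
finger_gap: 0.271
grasp_force: 45.9
time: 8.12
eef_pos: [0.4487, 0.3797, 0.1418]
tool_rot: [179.7, -0.3, 88.0]
force: [-0.4, -0.0, -1.2]
finger_gap: 0.275
grasp_force: 45.9
(8.1167, array([0.4487, 0.3797, 0.1418]), array([[ 0.035,  0.999,  0.006],
       [ 0.999, -0.035,  0.005],
       [ 0.005,  0.006, -1.   ]]))
shift [-0.2773  0.0729  0.0007] turn z -0.18138456258223812 j6 132.2
```

```bash
python3 -m crank '[[-0.034,0.0073,0,0,0,0],[-0.034,0.0073,0,0,0,0],[-0.034,0.0073,0,0,0,0],[-0.034,0.0073,0,0,0,0],[-0.034,0.0073,0,0,0,0]]'; python3 -m crank '[[-0.034,0.0073,0,0,0,0],[-0.034,0.0073,0,0,0,0],[-0.034,0.0073,0,0,0,0],[-0.034,0.0073,0,0,0,0],[-0.034,0.0073,0,0,0,0]]'; python3 -m crank '[[0,0,0,0,0,0],[0,0,0,0,0,0]]';python3 - <<'E'
from h import *
print(tool())
im=robot.get_image("wrist")[:,:,::-1];k=robot.get_calibration("wrist");np.save("k3.npy",k,allow_pickle=True)
cv2.imwrite("pics/w3.png",im);
for t in("nest","thin_stop","tile"):print(t,[(np.round(d["bbox"]).tolist(),round(d["confidence"],2)) for d in robot.recognise(t,"wrist")])
q=proj(k,np.array([.5086,.1153,.032]))[0];print(q)
x0=int(q[0])-80;y0=int(q[1])-60;print(x0,y0)
cv2.imwrite("pics/w3c.png",cv2.resize(im[y0:y0+120,x0:x0+160],(800,600),interpolation=cv2.INTER_CUBIC))
E
```

```text
time: 8.53
eef_pos: [0.4757, 0.2047, 0.1353]
tool_rot: [-179.8, 0.1, 88.1]
force: [1.2, 0.2, -1.2]
finger_gap: 0.268
grasp_force: 45.8
time: 8.95
eef_pos: [0.5063, 0.0338, 0.1354]
tool_rot: [-179.8, 0.0, 88.0]
force: [0.7, 0.4, -1.8]
finger_gap: 0.271
grasp_force: 45.8
time: 9.12
eef_pos: [0.5066, 0.0337, 0.1355]
tool_rot: [-179.8, 0.0, 87.8]
force: [0.2, 0.4, -1.4]
finger_gap: 0.269
grasp_force: 45.8
(9.1167, array([0.5066, 0.0337, 0.1355]), array([[ 0.039,  0.999, -0.004],
       [ 0.999, -0.039,  0.   ],
       [-0.   , -0.004, -1.   ]]))
nest [([226.0, 68.0, 332.0, 254.0], 0.6)]
thin_stop [([247.0, 97.0, 317.0, 108.0], 0.86)]
tile [([246.0, 144.0, 318.0, 213.0], 0.96)]
[280.15308378 104.78612453]
200 44
```

View pics/w3c.png

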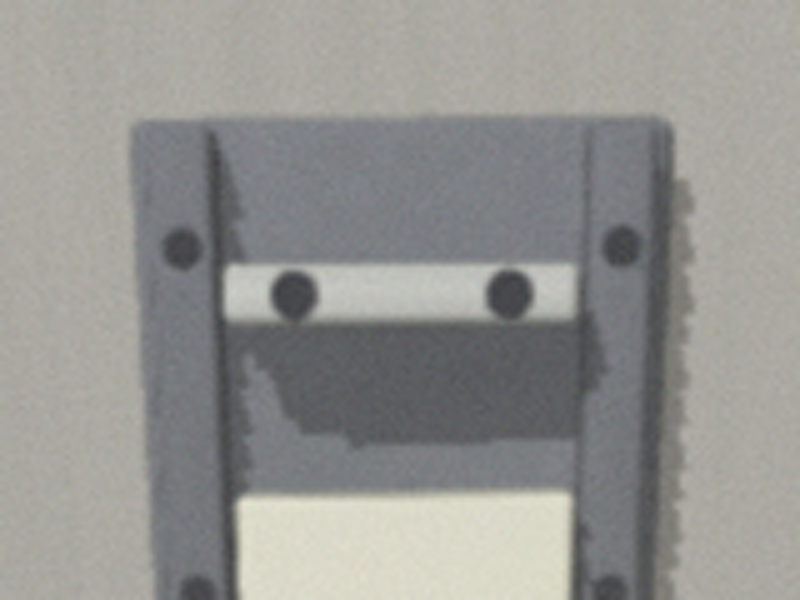

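The wrist crop shows the thin stop's top at rows 265–322 and columns 222–578. The tile's near edge is at row 495, and the gap between them is clear.

```bash
python3 - <<'E'
from h import *
k=np.load("k3.npy",allow_pickle=True).item()
f=lambda a,b,z:back(k,200+a/5-.4,44+b/5-.4,z)
A,B=f(222,265,.032),f(578,265,.032);C,D=f(222,322,.032),f(578,322,.032);E_,F=f(237,495,.028),f(572,495,.028)
for n,v in zip("ABCDEF",(A,B,C,D,E_,F)):print(n,v.round(4))
print("screws rails",f(182,248,.02).round(4),f(621,247,.02).round(4),f(198,595,.02).round(4),f(610,592,.02).round(4))
print("outer corners",f(132,120,.02).round(4),f(655,118,.02).round(4))
s=(C+D)/2;t=(E_+F)/2;print("gap",np.linalg.norm((s-t)[:2]),"mid",(s+t)/2)
for P,Q in((A,B),(C,D),(E_,F)):d=Q-P;print(np.linalg.norm(d),np.degrees(np.arctan2(d[1],d[0])))
E
```

```text
A [0.4788 0.1229 0.032 ]
B [0.5379 0.1207 0.032 ]
C [0.4781 0.1138 0.032 ]
D [0.5379 0.1117 0.032 ]
E [0.4782 0.0848 0.028 ]
F [0.5373 0.0826 0.028 ]
screws rails [0.4707 0.1264 0.02  ] [0.5467 0.1238 0.02  ] [0.4687 0.066  0.02  ] [0.5451 0.0638 0.02  ]
outer corners [0.4639 0.147  0.02  ] [0.5523 0.1441 0.02  ]
gap 0.029055828514474167 mid [0.50787612 0.09822876 0.03      ]
0.05915845464994651 -2.0993083763108835
0.059807561146503874 -2.093376344639253
0.059112260495979285 -2.0745475345941093
```

```bash
python3 -m crank '[[0.032,0,0,0,0,0],[0.032,0,0,0,0,0],[0,0,0.02,0,0,0],[0,0,0.02,0,0,0],[0,0,0.02,0,0,0]]'; python3 -m crank '[[0,0,0,0,0,0],[0,0,0,0,0,0],[0,0,0,0,0,0]]'; python3 - <<'E'
from h import *
print(tool());delta(.508,.098,.07,-2.1)
E
```

```text
time: 9.73
eef_pos: [0.5099, 0.102, 0.077]
tool_rot: [179.9, -0.0, 88.3]
force: [-0.2, 0.7, -1.9]
finger_gap: 0.271
grasp_force: 45.9
time: 9.98
eef_pos: [0.5104, 0.1004, 0.0783]
tool_rot: [179.9, -0.0, 88.1]
force: [0.4, 0.2, -0.9]
finger_gap: 0.268
grasp_force: 45.7
(9.9833, array([0.5104, 0.1004, 0.0783]), array([[ 0.033,  0.999,  0.001],
       [ 0.999, -0.033,  0.   ],
       [ 0.   ,  0.001, -1.   ]]))
shift [-0.0025 -0.0024  0.0083] turn z 0.1936694812181372 j6 103.0
```

```bash
python3 -m crank '[[-0.0025,-0.0024,0.008,0,0,0],[0,0,0.01,0,0,0],[0,0,0,0,0,0],[0,0,0,0,0,0]]'; python3 - <<'E'
from h import *
print(tool());delta(.508,.098,.035,-2.1)
E
```

```text
time: 10.32
eef_pos: [0.5068, 0.0968, 0.0589]
tool_rot: [-179.9, 0.0, 88.0]
force: [-1.3, 0.0, 0.0]
finger_gap: 0.272
grasp_force: 45.8
(10.3167, array([0.5068, 0.0968, 0.0589]), array([[ 0.035,  0.999, -0.001],
       [ 0.999, -0.035, -0.   ],
       [-0.   , -0.001, -1.   ]]))
shift [0.0012 0.0012 0.0239] turn z 0.09826763578904263 j6 102.8
```

```bash
python3 -m crank '[[0.0012,0.0012,0,0,0,0],[0,0,0.004,0,0,0],[0,0,0.004,0,0,0],[0,0,0,0,0,0]]'; python3 -m crank '[[0,0,0.003,0,0,0],[0,0,0.003,0,0,0],[0,0,0.003,0,0,0],[0,0,0,0,0,0]]'; python3 - <<'E'
from h import *
print(tool());delta(.508,.098,.035,-2.1)
E
```

```text
time: 10.65
eef_pos: [0.5086, 0.0981, 0.0509]
tool_rot: [-180.0, 0.0, 88.0]
force: [-0.0, -0.8, -0.3]
finger_gap: 0.273
grasp_force: 45.9
time: 10.98
eef_pos: [0.5081, 0.0982, 0.0416]
tool_rot: [-179.9, 0.0, 88.0]
force: [-0.4, -0.9, -1.7]
finger_gap: 0.272
grasp_force: 45.8
(10.9833, array([0.5081, 0.0982, 0.0416]), array([[ 0.035,  0.999, -0.002],
       [ 0.999, -0.035, -0.   ],
       [-0.   , -0.002, -1.   ]]))
shift [-0.0002 -0.0001  0.0066] turn z 0.11509016437065611 j6 102.9
```

No contact so far: the spacer's bottom is at about z = 0.019, between tile and stop. Continuing down to the floor.

```bash
python3 -m crank '[[0,0,0.002,0,0,0],[0,0,0.002,0,0,0],[0,0,0.001,0,0,0],[0,0,0,0,0,0]]';python3 -m crank '[[0,0,0.001,0,0,0],[0,0,0.001,0,0,0],[0,0,0,0,0,0]]'; python3 - <<'E'
from h import *
print(tool())
E
```

```text
time: 11.32
eef_pos: [0.5087, 0.0982, 0.0372]
tool_rot: [-180.0, 0.0, 88.0]
force: [-0.3, -0.9, -1.7]
finger_gap: 0.271
grasp_force: 45.8
time: 11.57
eef_pos: [0.5088, 0.0982, 0.0354]
tool_rot: [180.0, 0.0, 88.0]
force: [-0.3, -1.4, -2.3]
finger_gap: 0.275
grasp_force: 45.8
(11.5667, array([0.5088, 0.0982, 0.0354]), array([[ 0.035,  0.999,  0.   ],
       [ 0.999, -0.035, -0.   ],
       [-0.   ,  0.   , -1.   ]]))
```

```bash
python3 -m crank '[[0,0,0.001,0,0,0],[0,0,0,0,0,0],[0,0,0,0,0,0]]';python3 -m crank '[[0,0,0.001,0,0,0],[0,0,0,0,0,0],[0,0,0,0,0,0]]'
```

```text
time: 11.82
eef_pos: [0.509, 0.0982, 0.0349]
tool_rot: [180.0, 0.0, 88.0]
force: [-0.7, -1.8, 2.2]
finger_gap: 0.274
grasp_force: 46.2
time: 12.07
eef_pos: [0.5091, 0.0982, 0.0348]
tool_rot: [179.9, -0.0, 88.0]
force: [-3.3, -1.8, 8.8]
finger_gap: 0.267
grasp_force: 47.0
```

```bash
python3 -m crank '[[0,0,-0.001,0,0,0],[0,0,0,0,0,0],[0,0,0,0,0,0],[0,0,0,0,0,0],[0,0,0,0,0,0]]' 0 45;python3 -m crank '[[0,0,-0.01,0,0,0],[0,0,-0.03,0,0,0],[0,0,-0.04,0,0,0],[-0.03,0,-0.03,0,0,0],[-0.032,0,0,0,0,0]]';python3 -m crank '[[0,0,0,0,0,0],[0,0,0,0,0,0]]'; python3 - <<'E'
from h import *
print(tool())
im=robot.get_image("wrist")[:,:,::-1];k=robot.get_calibration("wrist");np.save("k4.npy",k,allow_pickle=True)
q=proj(k,np.array([.508,.08,.032]))[0];print(q)
x0=int(q[0])-80;y0=max(0,int(q[1])-60);print(x0,y0)
cv2.imwrite("pics/w4c.png",cv2.resize(im[y0:y0+120,x0:x0+160],(800,600),interpolation=cv2.INTER_CUBIC))
E
```

```text
time: 12.48
eef_pos: [0.5087, 0.0984, 0.0342]
tool_rot: [-180.0, -0.0, 88.0]
force: [-0.6, -0.0, 0.7]
finger_gap: 0.958
grasp_force: 0.0
time: 12.9
eef_pos: [0.5115, 0.038, 0.1515]
tool_rot: [179.2, -0.1, 88.3]
force: [1.8, -0.6, 1.0]
finger_gap: 0.999
grasp_force: 0.0
time: 13.07
eef_pos: [0.5069, 0.0358, 0.1451]
tool_rot: [179.9, -0.0, 87.9]
force: [0.0, -0.3, -0.2]
finger_gap: 0.997
grasp_force: 0.0
(13.0667, array([0.5069, 0.0358, 0.1451]), array([[ 0.037,  0.999,  0.002],
       [ 0.999, -0.037,  0.   ],
       [ 0.001,  0.002, -1.   ]]))
[280.63710866 148.09512663]
200 88
```

View pics/w4c.png

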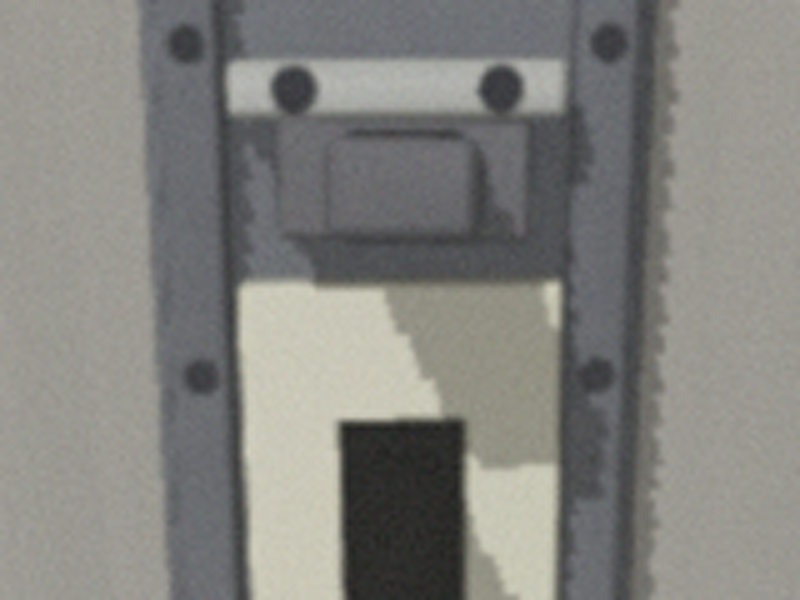

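The spacer stands upright in the gap, square with it: foot at rows 120–237 between the stop (row 112) and the tile edge (row 283). Next I'll locate the bar.

```bash
python3 - <<'E'
from h import *
k=np.load("k4.npy",allow_pickle=True).item()
f=lambda a,b,z:back(k,200+a/5-.4,88+b/5-.4,z)
u=np.array([.0363,.9993,0])
b1,b2=f(340,422,.058),f(463,422,.058);t=(f(238,283,.028)+f(562,283,.028))/2;s=(f(228,113,.032)+f(565,113,.032))/2
print("bar width",b2-b1,"ctr",(b1+b2)/2-u*.02,"tile ctr",t-u*.05,"gap",s-t, "stem",f(400,187,.072),"travel",(s-t)@u-.02)
c=((b1+b2)/2-u*.02+t-u*.05)/2
delta(c[0],c[1],.021,-2.1)
E
```

```text
bar width [ 0.02053208 -0.00074266  0.        ] ctr [0.50602369 0.0434112  0.058     ] tile ctr [0.50535635 0.03310429 0.028     ] gap [0.00048757 0.02960725 0.004     ] stem [0.50794518 0.10202627 0.072     ] travel 0.009604223465371542
shift [ 0.0015 -0.0009  0.1233] turn z 0.03862835988213931 j6 96.2
```

The black patch is wider than the 14 mm bar, so it is probably a low plinth. I'll use the tile edge for the centre, (0.506, 0.034), and grip a little higher.

```bash
python3 -m crank '[[0,-0.001,0.03,0,0,0],[0,0,0.035,0,0,0],[0,0,0.03,0,0,0],[0,0,0.01,0,0,0],[0,0,0,0,0,0]]';python3 -m crank '[[0,0,0.006,0,0,0],[0,0,0.006,0,0,0],[0,0,0.004,0,0,0],[0,0,0,0,0,0],[0,0,0,0,0,0]]'; python3 - <<'E'
from h import *
print(robot.observe()["force"]);delta(.5057,.0345,.023,-2.1)
E
```

```text
time: 13.53
eef_pos: [0.5022, 0.0376, 0.0356]
tool_rot: [-179.5, 0.0, 88.1]
force: [1.1, -0.7, 0.1]
finger_gap: 1.001
grasp_force: 0.0
time: 13.95
eef_pos: [0.5061, 0.037, 0.0236]
tool_rot: [179.9, -0.0, 88.0]
force: [-0.1, 0.5, -0.8]
finger_gap: 0.999
grasp_force: 0.0
[-0.06633866  0.47287975 -0.82264943]
shift [-0.0025 -0.0003  0.0006] turn z 0.11827292471140538 j6 96.2
```

```bash
python3 -m crank '[[0,0,0,0,0,0],[0,0,0,0,0,0],[0,0,0,0,0,0],[0,0,0,0,0,0],[0,0,0,0,0,0]]' 1 70;python3 -m crank '[[0,0,0,0,0,0],[0,0,0,0,0,0],[0,0,0,0,0,0],[0,0,0,0,0,0]]'
```

```text
time: 14.37
eef_pos: [0.5058, 0.0369, 0.0231]
tool_rot: [180.0, -0.0, 88.0]
force: [0.1, -0.0, 0.1]
finger_gap: 0.3
grasp_force: 0.0
time: 14.7
eef_pos: [0.5062, 0.0369, 0.0234]
tool_rot: [179.9, -0.0, 88.0]
force: [0.7, -0.3, 3.6]
finger_gap: 0.144
grasp_force: 71.1
```

```bash
python3 -m crank '[[0.002,0,0,0,0,0],[0.002,0,0,0,0,0],[0,0,0,0,0,0]]';python3 -m crank '[[0.002,0,0,0,0,0],[0.001,0,0,0,0,0],[0,0,0,0,0,0]]'
```

```text
time: 14.95
eef_pos: [0.5063, 0.0399, 0.0234]
tool_rot: [179.9, 0.1, 88.0]
force: [-0.3, -4.7, 5.1]
finger_gap: 0.146
grasp_force: 71.4
time: 15.2
eef_pos: [0.5063, 0.0427, 0.0234]
tool_rot: [179.9, 0.2, 88.0]
force: [0.5, -5.3, 5.2]
finger_gap: 0.152
grasp_force: 71.5
```

```bash
python3 -m crank '[[0.001,0,0,0,0,0],[0.001,0,0,0,0,0],[0,0,0,0,0,0]]';python3 -m crank '[[0.001,0,0,0,0,0],[0,0,0,0,0,0],[0,0,0,0,0,0]]'
```

```text
time: 15.45
eef_pos: [0.5064, 0.0446, 0.0234]
tool_rot: [179.9, 0.2, 88.0]
force: [-0.7, -5.3, 5.3]
finger_gap: 0.141
grasp_force: 71.5
time: 15.7
eef_pos: [0.5064, 0.0455, 0.0234]
tool_rot: [179.9, 0.2, 87.9]
force: [-0.2, -6.0, 6.0]
finger_gap: 0.145
grasp_force: 71.5
```

```bash
python3 -m crank '[[0.001,0,0,0,0,0],[0,0,0,0,0,0],[0,0,0,0,0,0]]';python3 -m crank '[[0.001,0,0,0,0,0],[0,0,0,0,0,0],[0,0,0,0,0,0]]';python3 -m crank '[[0.001,0,0,0,0,0],[0,0,0,0,0,0],[0,0,0,0,0,0]]'
```

```text
time: 15.95
eef_pos: [0.5064, 0.0456, 0.0235]
tool_rot: [179.9, 0.3, 87.9]
force: [-0.2, -7.7, 6.0]
finger_gap: 0.144
grasp_force: 71.5
time: 16.2
eef_pos: [0.5064, 0.0456, 0.0235]
tool_rot: [179.9, 0.4, 87.9]
force: [-0.3, -11.4, 6.3]
finger_gap: 0.149
grasp_force: 71.6
time: 16.45
eef_pos: [0.5064, 0.0457, 0.0236]
tool_rot: [179.9, 0.5, 87.9]
force: [-1.4, -12.6, 6.7]
finger_gap: 0.144
grasp_force: 71.8
```

```bash
python3 -m crank '[[0.001,0,0,0,0,0],[0.001,0,0,0,0,0],[0.001,0,0,0,0,0],[0,0,0,0,0,0],[0,0,0,0,0,0]]'; python3 - <<'E'
from h import *
im=robot.get_image("scene")[:,:,::-1]
a=im[175:235,265:365];t=robot.get_image("top")[195:265,300:420,::-1]
cv2.imwrite("pics/end.png",np.vstack([cv2.resize(a,(500,300),interpolation=cv2.INTER_CUBIC),cv2.resize(t,(500,292),interpolation=cv2.INTER_CUBIC)]))
E
```

```text
time: 16.87
eef_pos: [0.5063, 0.0458, 0.0239]
tool_rot: [179.9, 0.8, 87.8]
force: [-1.3, -20.6, 10.8]
finger_gap: 0.143
grasp_force: 72.2
```

View pics/end.png

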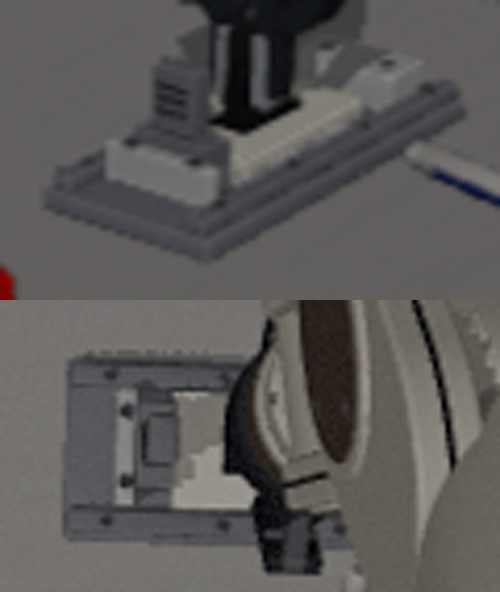

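The spacer is upright and flush between tile and thin stop. The bar is still gripped, with about 20 N of push.

```bash
python3 -c "
from plant import robot
o=robot.observe();print(o['force'],o['grasp_force'],o['time']);print(robot.finish_job())"
```

```text
[ -1.36909824 -20.69222835  10.12425374] 72.17835903167725 16.9667
the job is handed in; nothing more can be done
None
```

The job is handed in: the grey spacer stands upright on the nest floor, squeezed flush between tile and thin stop, with the grip bar still held and pushed at about 20 N; it took 17.0 s, and the forceps, tally counter and pen were not touched.

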